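Set the bench extraction damper and start the fan

TASK

Get the bench's fume extraction going: push the damper's lever round with a fingertip until it lies over the yellow dot on the scale and leave it there, then press the green button on the fan's switch box. Only touch and push: do not grip the lever or pick anything up. Leave the red button alone, and everything else on the bench where it is.

Things in the scene. Friction and masses are not known exactly. Their poses are not given: they have to be found in the camera images.
- damper: Iris damper of the extraction inlet, fixed to the bench: metal drum with a flange 256 mm across (top 46 mm above the bench) and an inlet collar 166 mm across, its guarded mouth 63 mm up. Origin on the drum's axis at bench height, z up; the lever turns about this axis. The white scale lies on the flange 98 to 126 mm from the axis, its middle halfway between the body's +x and +y axes.
- damper_lever (a joint): Angle of the lever (rad), 0 at the middle of the scale, growing anticlockwise seen from above; end stops at -0.85 and +0.85. Friction holds the lever wherever it is left: about 0.4 N m, so some 2 to 3 N at the grip, no spring.
- lever_grip (a point): Centre of the black plastic grip at the lever's outer end: a level bar along the lever's radius, 50 mm long (145 to 195 mm from the damper's axis), 18 mm wide, 14 mm high, its middle 52.5 mm above the bench; free bench beneath and beside it. The lever is a straight radial steel bar 9 mm wide with a red line along its top.
- grip_left: Anticlockwise half of the black grip (it is moulded in two halves, joined along the lever's centre line): 50 x 9 x 14 mm, origin at its centre. Its outer side is the one to push to turn the lever clockwise.
- grip_right: Clockwise half of the grip, likewise. Its outer side is the one to push to turn the lever anticlockwise, seen from above.
- lever_pointer (a point): Point on the top of the lever's centre line, 112 mm from the damper's axis and 55 mm above the bench, where the lever crosses the scale's dots.
- yellow_dot: Yellow round sticker, 18 mm across, flat on the scale about 110 to 114 mm from the damper's axis, 30 to 42 degrees to one or the other side of the middle of the scale: the setting wanted. Origin at its centre. The lever passes about 3 mm above it.
- blue_dot: The same sticker in blue, on the other side of the middle of the scale: another setting, not wanted now.
- switch_box: Fan switch box screwed flat to the bench: grey and white box 80 x 156 mm, 58 mm high, with a green and a red button on its top. Origin under its centre, at bench height.
- start_button (a joint): Travel of the green button (m): 0 released, 0.006 fully pressed; presses straight down and springs back, 5 N when fully down.
- start_button_top (a point): Centre of the top of the green button, 28 mm across, 80 mm above the bench and 36 mm from the box's centre along the box's +y axis, in a black collar 44 mm across whose top is 70 mm above the bench.
- stop_button (a joint): Travel of the red button (m), which is like the green one and lies 72 mm from it, on the box's -y side. To be left alone.
- spray_can: Loose spray can, 66 mm across, 190 mm high, standing on the right. Bystander. Origin under its centre, as for the other things.
- cleaner_can: Loose spray can, 66 mm across, 210 mm high, standing at the back left. Bystander.
- grease_tin: Loose yellow tin with a steel lid, 92 mm across, 75 mm high, standing on the right. Bystander.
- paste_jar: Loose small white jar with a blue lid, 52 mm across, 50 mm high, behind the damper on the left. Bystander.
- bearing: Loose ball bearing lying flat, 62 mm across, 16 mm high, in front on the right. Bystander.
- screwdriver: Loose screwdriver, 200 mm long, lying in front of the robot, a little to the left. Bystander.
- wrench: Loose spanner, 200 mm long, lying far on the right. Bystander.
Things that resemble listed ones, but are neither listed nor needed, are in the scene too. Of the things that look like the switch_box, the middle-sized one is meant.

How it is judged:
On the way, in this order (a step that is already met when the one before it is completed fails the run):
1. the lever rests over the yellow dot (horizontal distance between lever_pointer and yellow_dot below 0.005 m and velocity of joint damper_lever between -0.03 and 0.03 rad/s), for 0.3 s.
2. the green button is pressed (value of joint start_button above 0.003 m), for 0.05 s.
At the end, for the whole second after the job is handed in: the lever rests over the yellow dot, its centre line within 5 mm of the dot's centre, and the green button, pressed after the lever was set, has been let go (all of step 1 and value of joint start_button below 0.002 m); the robot touches nothing.
It fails at once if the lever is gripped: its grip is squeezed from both sides (contact force between the fingers and grip_left above 2 N and contact force between the fingers and grip_right above 2 N).
It fails at once if the green button is pressed while the lever is not over the yellow dot (value of joint start_button above 0.003 m and horizontal distance between lever_pointer and yellow_dot above 0.007 m).
It fails at once if the red button is pressed (value of joint stop_button above 0.002 m).
It fails at once if one of the loose things is lifted, knocked over or moved by more than 25 mm (distance of any of spray_can, cleaner_can, grease_tin, paste_jar, bearing, screwdriver, wrench from where it was at the start of the episode above 0.025 m or angle between any of spray_can, cleaner_can's own z axis and vertical above 0.4 rad).
It also fails if it takes over 51 s, if anything falls off the work surface, if the arm or the gripper's body presses on something with over 40 N, if the wrist force passes 120 N, or if a joint passes its speed limit or range.

ROBOT

A 7-joint arm with a two-finger parallel gripper is mounted at the origin on the work surface. World frame = base frame: x ahead of the robot, y to its left, z up, the work surface at z = 0. Lengths are in m, angles in rad, forces in N, time in s.
With the tool pointing down it reaches from about 0.425 to 1.025 m from the base axis. Payload 9.4 kg.
Tool frame: the origin (TCP) lies at the very end of the fingers, on their centre line; the grasp point (between the pads) lies manip.grip_point_offset behind it (manip.grip_point_offset is the distance from the TCP to the grasp point, in m); x points along the fingers, z is the direction in which the jaws open and shut, and the axes are right-handed (so a half turn about x gives the same grasp; the last joint's range is limited). The gripper opens to 93 mm and grips with 3 to 60 N. Pads are 15 mm wide; open, the fingers measure 128 mm over their backs; the gripper's body (75 mm by 188 mm) begins 65 mm behind the grasp point.
Start: joints at [-0.077, 0.599, -0.003, 1.599, 0.002, 0.943, -0.08], TCP at [0.725, -0, 0.219] pointing down, gripper open.
Joint ranges: [-2.57, 2.57], [-0.35, 1.97], [-1.29, 1.29], [0.11, 2.56], [-1.05, 4.19], [0.11, 1.86], [-2.63, 2.63]. Speed limits (rad/s): [2.22, 2.22, 3.01, 3.01, 3.14, 3.14, 3.14].

INTERFACE

Orientations are given as [roll, pitch, yaw] about the fixed x, y, z axes, in that order (R = Rz(yaw) Ry(pitch) Rx(roll)).
In Python, from bench import manip gives the robot as it stands.
- The arm moves only by the shell command python3 -m pendant 'ROWS'. ROWS is JSON, a list that holds one entry, the list of rows, each a list of 7 numbers: the shift along the tool's x, y, z in mm, then the turn, a rotation vector about the tool's x, y, z in rad, then the closure, from 0 (fully open) to 1 (shut). A call has 1 to 10 rows; each row shifts and turns the commanded pose from where the row before left it, along the tool's axes as they then stand; what a row does not reach is not made up. A row lasts 1/10 s, in which the tool goes at most 50 mm and 8.59 degrees, less where a joint would pass 70% of its speed; a pose out of reach is approached as far as the arm can. A call with a gripper value outside its range is refused whole. The fingers move at their own pace and stop on an object; the grip force is fixed at half the most. Time passes only in rows, so rows that do not move let the fingers close. It gives the time, the measured TCP pose, the force and the opening at its end, in the units of the state.
- manip.observe(): the state, without advancing time (a new reading comes with each control period).
- manip.grab_frame(name): name is "scene" or "side" or "wrist"; returns the picture (480x640x3 uint8, red, green, blue); there is no depth.
- manip.get_calibration(name): a dict with "K" (3x3 intrinsics, pixels), "D" ([k1, k2, p1, p2, k3] as OpenCV has them; the pictures are not rectified), "position" and "rotation" of the camera in the world. Camera axes: x right, y up, looking along -z (the intrinsics and any distortion apply to the point x, -y, -z); pixel columns grow to the right and rows downward; lengths in m; the calibration is good to about 2 mm. A picture is of the moment at which its call begins: read the wrist's pose just before it. get_calibration takes no time and is no camera call; for the wrist camera it gives the pose at the moment of the call.
- manip.hand_in(): hands the job in, once; it reports no verdict.
The state is a dict: "clock": time; "joint_positions": joint angles; "dq": joint speeds; "tau": joint torques, N m; "tcp_pos": TCP position; "orientation": TCP orientation; "ft_force": force on the tool from outside, world axes, zero at the start; "ft_torque": the same for the moment, N m; "grip_width": opening from 0.0 (shut) to 1.0 (fully open).
Only numpy, scipy, OpenCV 4.12 (cv2) and the standard library are available. Lean on these libraries where they do the work, as an engineer would, in place of code of your own. Each camera call takes 0.05 s, during which the arm holds its last target.

## Working session

There is one attempt and no reset: what is moved stays moved. The work goes in short steps, Python scripts to look and compute and a shell command to move; the robot and the scene stay as the last step left them, time stands still between calls to the robot, and variables do not carry over. Pictures are saved under pics/ and viewed, and the job is handed in when it is done.

```bash
mkdir -p pics; ls
python3 - <<'E'
from bench import manip
import cv2
print(manip.observe(), manip.grip_point_offset)
for n in("scene","side","wrist"):
    c=manip.get_calibration(n); print(n,c)
    cv2.imwrite(f"pics/{n}0.png",manip.grab_frame(n)[:,:,::-1])
E
```

```text
pics
{'clock': 0.0, 'joint_positions': array([-0.07674073,  0.60010765, -0.00253449,  1.60014717,  0.00181959,
        0.94289099, -0.07984089]), 'dq': array([-6.68408463e-04,  7.60411008e-06,  8.64627552e-04, -5.22902098e-04,
        4.47503988e-04, -1.07671151e-03,  6.40070859e-04]), 'tau': array([ 5.70884713e-04, -7.65060925e+01,  1.49801854e+00, -2.52344084e+01,
       -5.23842021e-02,  1.69115182e-02,  2.08527672e-04]), 'tcp_pos': array([ 7.24502750e-01, -3.85807473e-07,  2.17766555e-01]), 'orientation': array([-3.03625509,  1.56924492, -3.03619242]), 'ft_force': array([-1.27343199, -0.13405026, -0.37543461]), 'ft_torque': array([ 0.02051176, -0.00714452,  0.00133878]), 'grip_width': 0.9973299465442066} 0.0188
scene {'K': array([[544.97084353,   0.        , 326.47634388],
       [  0.        , 544.97084353, 248.73960309],
       [  0.        ,   0.        ,   1.        ]]), 'D': array([-0.05918714,  0.        ,  0.        ,  0.        ,  0.        ]), 'position': array([ 1.17386504, -0.37924086,  1.22833828]), 'rotation': array([0.5811249 , 0.00720715, 1.02527293])}
side {'K': array([[581.09723781,   0.        , 307.80959271],
       [  0.        , 581.09723781, 245.89831841],
       [  0.        ,   0.        ,   1.        ]]), 'D': array([0.05902047, 0.        , 0.        , 0.        , 0.        ]), 'position': array([0.08421453, 0.98646755, 1.12465868]), 'rotation': array([ 0.81288547,  0.00509174, -2.70592671])}
wrist {'K': array([[429.71864996,   0.        , 310.8392675 ],
       [  0.        , 429.71864996, 240.23733983],
       [  0.        ,   0.        ,   1.        ]]), 'D': array([0.01465086, 0.        , 0.        , 0.        , 0.        ]), 'position': array([0.7253831 , 0.07681852, 0.38375083]), 'rotation': array([-2.80415257e-01, -8.76853445e-05,  4.98787312e-04])}
```

View pics/scene0.png

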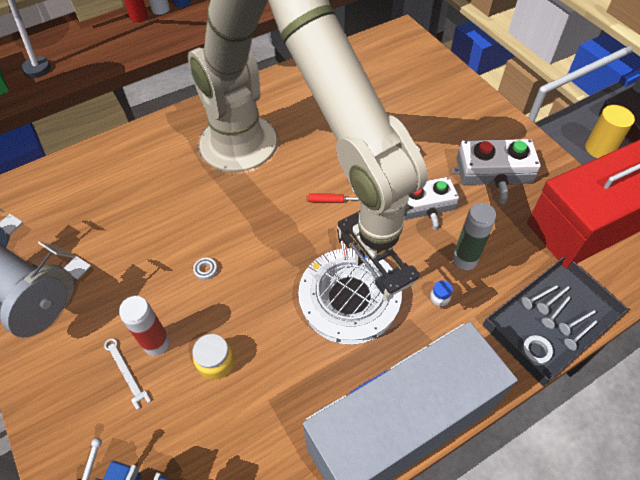

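View pics/side0.png

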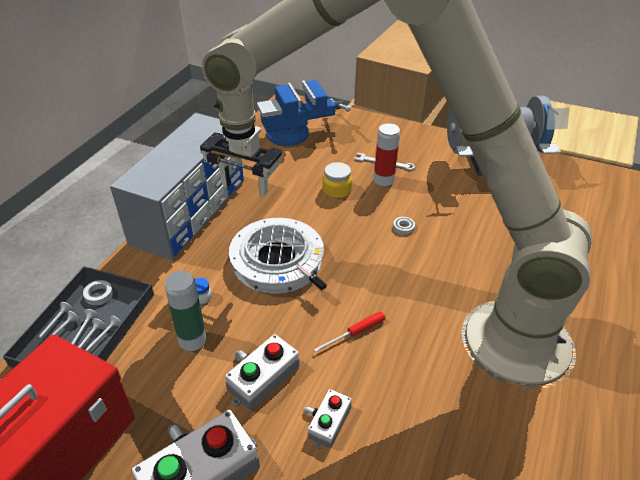

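View pics/wrist0.png

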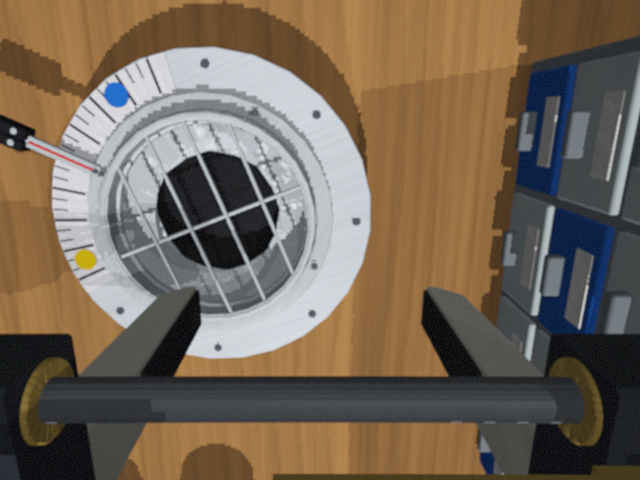

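The wrist view shows the damper, with the yellow dot at about (86,259), the blue dot at (117,95), and the lever's red line running from (27,143) to (100,172). The side view shows three switch boxes: a large one at (200,455), a middle one at (262,370) and a small one at (329,417).

```bash
cat > h.py <<'E'
from bench import manip
import numpy as np, cv2
from scipy.spatial.transform import Rotation as Ro
def ray(c,uv):
    p=cv2.undistortPoints(np.array([[uv]],float),c["K"],c["D"])[0,0]
    d=Ro.from_euler("xyz",c["rotation"]).as_matrix()@np.array([p[0],-p[1],-1]); return c["position"],d
def plane(c,uv,z):
    o,d=ray(c,uv); return o+d*(z-o[2])/d[2]
def proj(c,P):
    R=Ro.from_euler("xyz",c["rotation"]).as_matrix()
    q=(np.asarray(P)-c["position"])@R; q=q*[1,-1,-1]
    return cv2.projectPoints(q.reshape(-1,1,3),np.zeros(3),np.zeros(3),c["K"],c["D"])[0][:,0]
def blobs(img,lo,hi,mn=30):
    h=cv2.cvtColor(img,cv2.COLOR_RGB2HSV); m=cv2.inRange(h,lo,hi)
    n,l,s,ce=cv2.connectedComponentsWithStats(m)
    return [(ce[i].round(1),s[i,:].tolist()) for i in range(1,n) if s[i,4]>=mn]
E
python3 - <<'E'
from h import *
c={n:manip.get_calibration(n) for n in("scene","side","wrist")}
im={n:cv2.imread(f"pics/{n}0.png")[:,:,::-1].copy() for n in c}
w=im["wrist"]
Y=(22,120,120),(32,255,255);B=(100,150,120),(120,255,255);G=(50,120,60),(80,255,255);R=(0,170,90),(6,255,255)
for n in c:
    for k,(lo,hi) in dict(Y=Y,B=B,G=G,R=R).items():
        for b in blobs(im[n],lo,hi,15):
            z=.047 if k in"YB" else .08
            if b[1][4]<1500: print(n,k,b,plane(c[n],b[0],z)[:2].round(4))
# flange rim from wrist: fit
for uv in [(211,47),(371,212),(215,358),(53,195)]: print(plane(c["wrist"],uv,.046)[:3].round(4))
for uv in [(27,143),(99,171)]: print('lever',plane(c["wrist"],uv,.055).round(4))
E
```

```text
scene Y (array([618. , 115.8]), [603, 105, 31, 22, 513]) [0.5581 1.0592]
scene Y (array([602.4, 143.6]), [590, 129, 25, 28, 176]) [0.6171 0.9226]
scene Y (array([315.9, 265.6]), [313, 263, 7, 6, 26]) [ 0.5359 -0.0335]
scene Y (array([207.7, 369.4]), [194, 360, 31, 18, 159]) [ 0.6459 -0.3855]
scene B (array([476.6,  48.4]), [466, 30, 26, 42, 472]) [0.068  0.8908]
scene B (array([587.9,  54.2]), [569, 40, 42, 33, 626]) [0.2902 1.2081]
scene B (array([602.5,  76.5]), [573, 59, 60, 36, 997]) [0.3997 1.1616]
scene B (array([631.6,  76.5]), [624, 70, 16, 16, 109]) [0.4504 1.2499]
scene B (array([442.3, 289.1]), [434, 281, 18, 18, 249]) [0.7583 0.1985]
scene B (array([364.2, 383.6]), [356, 379, 17, 11, 21]) [ 0.8589 -0.0993]
scene B (array([116.3, 471.7]), [103, 462, 27, 18, 329]) [ 0.7521 -0.645 ]
scene G (array([ 2.5, 86.7]), [0, 77, 8, 18, 86]) [-0.5697 -0.5684]
scene G (array([519.4, 146.6]), [513, 141, 14, 12, 124]) [0.5145 0.6651]
scene G (array([441.2, 185.2]), [437, 182, 10, 8, 65]) [0.5112 0.3804]
scene R (array([133.3,  10.3]), [124, 0, 20, 23, 261]) [-0.7351 -0.0558]
scene R (arr
[... 1098 characters left out ...]
, [348, 312, 37, 25, 392]) [0.3246 0.1655]
side R (array([273.1, 348.2]), [267, 343, 13, 12, 125]) [0.486  0.3171]
side R (array([334.7, 399.7]), [330, 396, 10, 9, 68]) [0.3128 0.3783]
side R (array([215.9, 437. ]), [206, 427, 20, 21, 326]) [0.4896 0.5489]
wrist Y (array([ 84.9, 259.1]), [75, 250, 21, 19, 310]) [ 0.5397 -0.0364]
wrist Y (array([ 24.4, 403.8]), [21, 395, 7, 16, 54]) [ 0.4657 -0.1747]
wrist B (array([116. ,  94.2]), [104, 83, 25, 24, 422]) [0.5814 0.0922]
wrist B (array([591.1, 308.2]), [588, 297, 7, 27, 56]) [ 0.9636 -0.0801]
[0.6534 0.1247 0.046 ]
[0.7738 0.0031 0.046 ]
[ 0.6407 -0.1292  0.046 ]
[0.5219 0.0166 0.046 ]
lever [0.5147 0.0572 0.055 ]
lever [0.5649 0.0367 0.055 ]
```

Run:
```python
import cv2
a=cv2.imread("pics/side0.png")
cv2.imwrite("pics/s1.png",cv2.resize(a[200:470,120:400],None,fx=2.2,fy=2.2,interpolation=cv2.INTER_CUBIC))
```

```text
(no output)
```

View pics/s1.png

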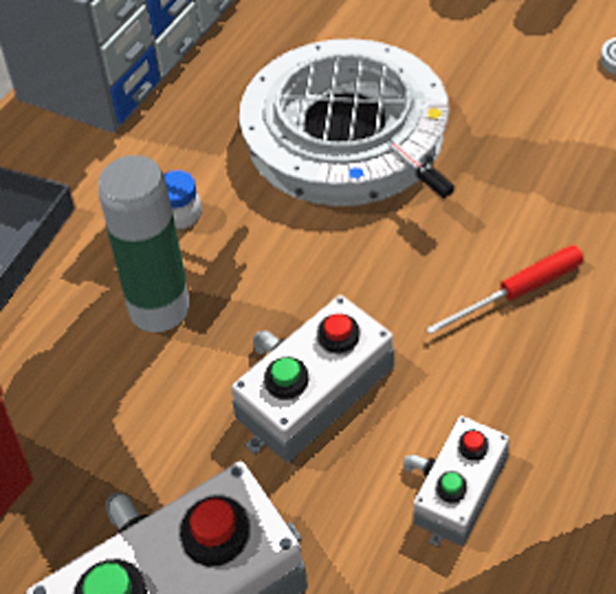

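Run:
```python
from h import *
s=manip.observe(); print(s["clock"],Ro.from_euler("xyz",s["orientation"]).as_matrix().round(3).tolist())
# axis from rim points in wrist picture: bright flange boundary along radial samples
c=manip.get_calibration("wrist"); w=cv2.imread("pics/wrist0.png")
h=cv2.cvtColor(w,cv2.COLOR_BGR2HSV); m=((h[:,:,1]<60)&(h[:,:,2]>120)).astype(np.uint8)*255
c0=np.array([.648,-.001]);P=[]
for a in np.radians(np.arange(0,360,3)):
    best=None
    for r in np.arange(.115,.14,.0005):
        u,v=proj(c,[*(c0+r*np.array([np.cos(a),np.sin(a)])),.046])[0].round().astype(int)
        if 0<=u<640 and 0<=v<480 and m[v,u]: best=r
    if best and best<.139: P.append(c0+best*np.array([np.cos(a),np.sin(a)]))
P=np.array(P)
for _ in range(4):
    A=np.c_[2*P,np.ones(len(P))]; x=np.linalg.lstsq(A,(P**2).sum(1),rcond=None)[0]
    r=np.sqrt(x[2]+x[0]**2+x[1]**2); e=np.linalg.norm(P-x[:2],axis=1)-r; print(x[:2],r,len(P),e.std()); P=P[abs(e)<2*e.std()+1e-4]
C=x[:2]
for n,q in dict(y=(.5397,-.0364),b=(.5814,.0922),l=(.5147,.0572),l2=(.5649,.0367)).items():
    d=np.array(q)-C; print(n,np.linalg.norm(d),np.degrees(np.arctan2(d[1],d[0]))%360)
```

```text
0.15 [[-0.001, 0.0, 1.0], [-0.0, 1.0, -0.0], [-1.0, -0.0, -0.001]]
[ 0.64640898 -0.00203918] 0.1272345271709987 110 0.0003877248778710396
[ 0.64637763 -0.00206582] 0.1272467658171875 107 0.00034967095157083727
[ 0.64639206 -0.00205495] 0.1272373890884474 106 0.0003420327069524997
[ 0.64639206 -0.00205495] 0.1272373890884474 106 0.0003420327069524997
y 0.11208379602391379 197.843792074914
b 0.11449001592285403 124.58760920807377
l 0.1444089590798999 155.77459651600762
l2 0.09023802867053711 154.56576995464943
```

```bash
python3 -m pendant '[[[0,22,-40,0,0,0,1],[0,22,-40,0,0,0,1],[0,22,-40,0,0,0,1],[0,22,-40,0,0,0,1],[0,22,-40,0,0,0,1],[0,15,-36,0,0,0,1],[20,0,0,0,0,0,1],[20,0,0,0,0,0,1],[0,0,0,0,0,0,1],[0,0,0,0,0,0,1]]]'
python3 - <<'E'
from h import *
cv2.imwrite("pics/w1.png",manip.grab_frame("wrist")[:,:,::-1])
cv2.imwrite("pics/sd1.png",manip.grab_frame("side")[:,:,::-1])
E
```

```text
clock: 1.15
tcp_pos: [0.489, 0.1249, 0.1787]
orientation: [-2.726, 1.57, -2.727]
ft_force: [0.1, -0.6, -0.7]
grip_width: 0.189
```

View pics/w1.png

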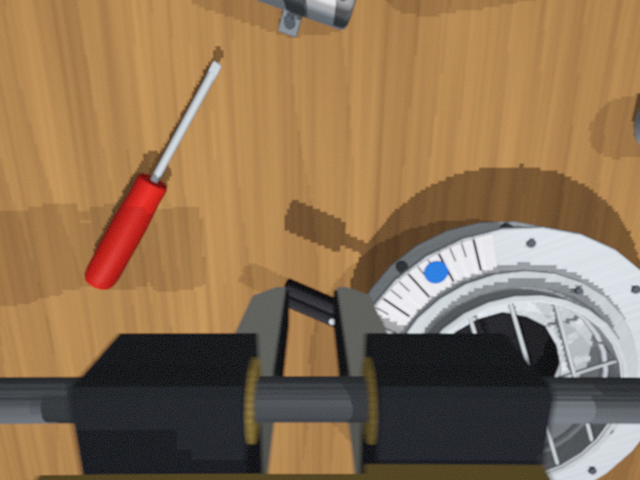

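View pics/sd1.png

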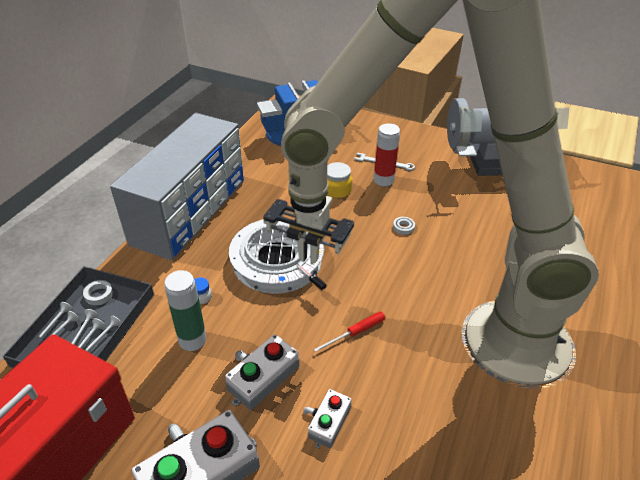

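```bash
python3 -m pendant '[[[0,-13,21,0,0,0,1],[0,0,0,0.14,0,0,1],[0,0,0,0.14,0,0,1],[0,0,0,0.13,0,0,1],[35,0,0,0,0,0,1],[35,0,0,0,0,0,1],[35,0,0,0,0,0,1],[35,0,0,0,0,0,1],[0,0,0,0,0,0,1]]]'
python3 - <<'E'
from h import *
s=manip.observe();R=Ro.from_euler("xyz",s["orientation"]).as_matrix();print(R.round(3).tolist(),s["ft_force"])
d=s["tcp_pos"][:2]-[.6464,-.002];print(d@R[:2,2],d@R[:2,1])
cv2.imwrite("pics/w2.png",manip.grab_frame("wrist")[:,:,::-1])
E
```

```text
clock: 2.15
tcp_pos: [0.5086, 0.1115, 0.0359]
orientation: [-2.46, 1.566, -2.87]
ft_force: [-0.1, 0.2, -0.3]
grip_width: 0.002
[[-0.005, 0.399, 0.917], [-0.001, 0.917, -0.399], [-1.0, -0.003, -0.004]] [-0.14848958  0.22213497 -0.31638313]
-0.17160883788958128 0.049192934258658845
```

View pics/w2.png

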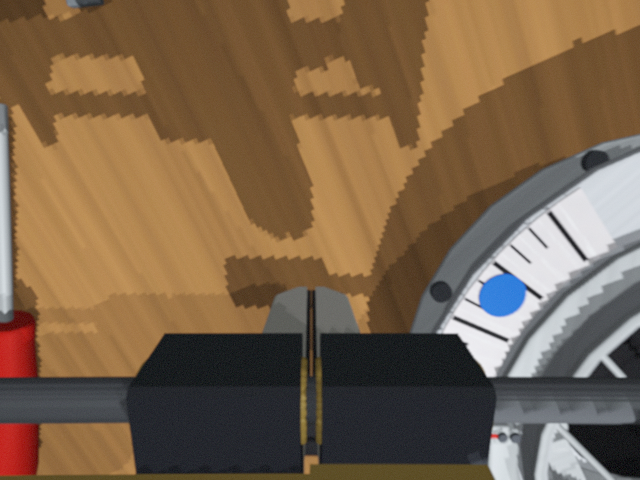

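```bash
cat > st.py <<'E'
from h import *
s=manip.observe();R=Ro.from_euler("xyz",s["orientation"]).as_matrix()
C=np.array([.6464,-.002]);d=s["tcp_pos"][:2]-C
print("t",s["clock"],"radial",d@R[:2,2],"behind",d@R[:2,1],"yaw deg",np.degrees(np.arctan2(R[1,2],R[0,2])),s["tcp_pos"].round(4),s["ft_force"].round(1))
E
python3 -m pendant '[[[0,-9,0,0,0,0,1],[0,-9,0,0,0,0,1],[0,-9,0,0,0,0,1],[0,-10,0,-0.06,0,0,1],[0,-10,0,-0.06,0,0,1],[0,-10,0,-0.06,0,0,1],[0,-10,0,-0.06,0,0,1],[0,-10,0,-0.06,0,0,1],[0,-10,0,-0.06,0,0,1]]]'; python3 st.py
python3 - <<'E'
from h import *
cv2.imwrite("pics/sd3.png",cv2.resize(manip.grab_frame("side")[180:330,200:400,::-1],None,fx=4,fy=4,interpolation=cv2.INTER_CUBIC))
E
```

```text
clock: 3.1
tcp_pos: [0.4833, 0.029, 0.0397]
orientation: [0.489, 1.57, 0.442]
ft_force: [-1.1, 2.4, -0.0]
grip_width: 0.005
t 3.1 radial -0.1643470440413714 behind 0.02318321022053386 yaw deg -2.7191672876939847 [0.4833 0.029  0.0397] [-1.1  2.4 -0. ]
```

View pics/sd3.png

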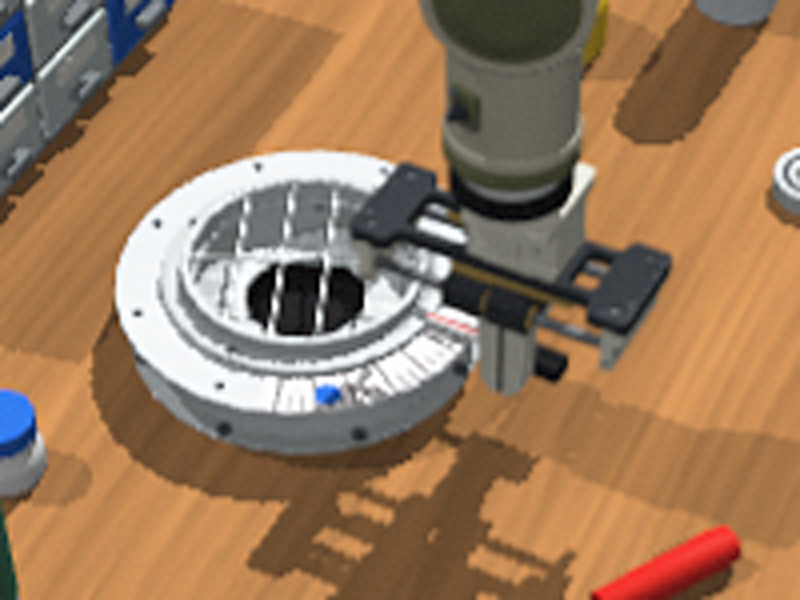

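```bash
python3 -m pendant '[[[0,-10,-1,-0.06,0,0,1],[0,-10,-1,-0.06,0,0,1],[0,-10,-1,-0.06,0,0,1],[0,-10,-1,-0.06,0,0,1],[0,0,0,0,0,0,1]]]'; python3 st.py
python3 - <<'E'
from h import *
cv2.imwrite("pics/sd4.png",cv2.resize(manip.grab_frame("side")[180:330,200:400,::-1],None,fx=4,fy=4,interpolation=cv2.INTER_CUBIC))
cv2.imwrite("pics/sc4.png",cv2.resize(manip.grab_frame("scene")[200:350,230:430,::-1],None,fx=4,fy=4,interpolation=cv2.INTER_CUBIC))
E
```

```text
clock: 3.65
tcp_pos: [0.4816, -0.012, 0.0394]
orientation: [-0.579, 1.569, -0.391]
ft_force: [-0.2, 1.0, 0.4]
grip_width: 0.007
t 3.65 radial -0.16377428434098915 behind 0.020921000069669734 yaw deg 10.751547243158916 [ 0.4816 -0.012   0.0394] [-0.2  1.   0.4]
```

View pics/sd4.png

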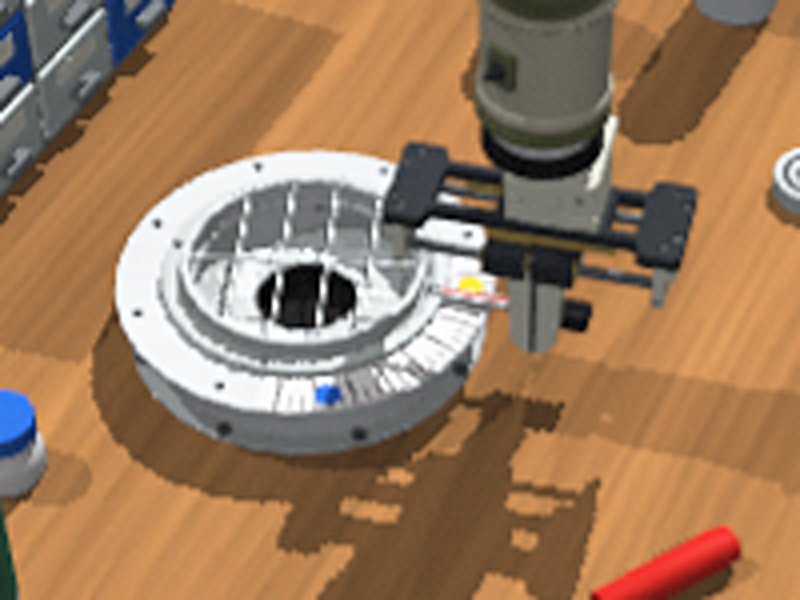

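View pics/sc4.png

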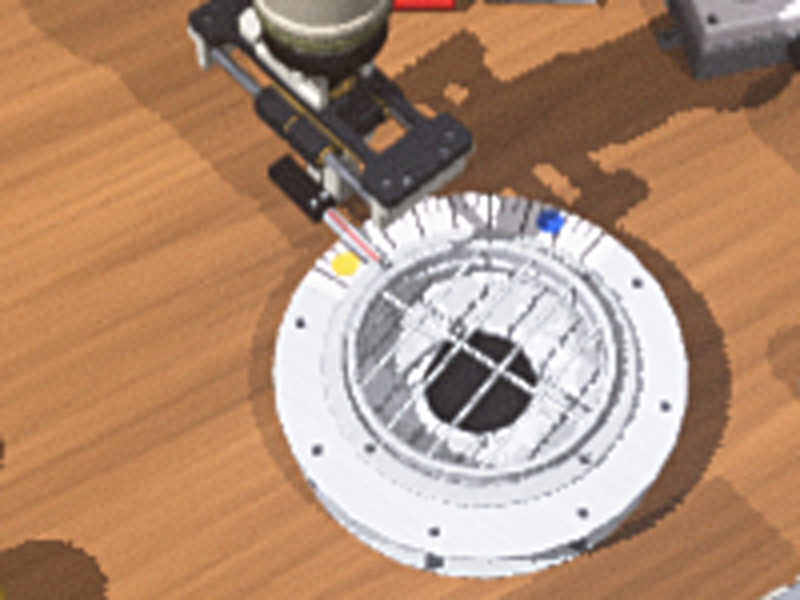

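The lever now lies just anticlockwise-short of the yellow dot (scene crop: red line from (330,213) to (380,263), dot at (345,264)).

```bash
cat > lev.py <<'E'
import sys
from h import *
def lever(name,uvs,C=np.array([.6464,-.002])):
    c=manip.get_calibration(name); P=np.array([plane(c,u,.055)[:2] for u in uvs])
    for p in P:
        d=p-C; print(name,p.round(4),np.linalg.norm(d).round(4),(np.degrees(np.arctan2(d[1],d[0]))%360).round(2))
    u=(P[1]-P[0])/np.linalg.norm(P[1]-P[0])
    for y in ((.5397,-.0364),):
        q=np.array(y)-P[0]; print("dot perp to line mm",1e3*(u[0]*q[1]-u[1]*q[0]))
E
python3 - <<'E'
from lev import *
f=lambda u,o:(u[0]/4+o[0]-.4,u[1]/4+o[1]-.4)
lever("scene",[f(u,(230,200)) for u in((330,213),(380,263))])
lever("side",[f(u,(200,180)) for u in((508,300),(444,289))])
E
```

```text
scene [ 0.5022 -0.0246] 0.146 188.9
scene [ 0.5511 -0.0167] 0.0964 188.77
dot perp to line mm -17.64175923723106
side [ 0.507  -0.0262] 0.1415 189.86
side [ 0.5497 -0.0181] 0.098 189.46
dot perp to line mm -16.098854094445535
```

```bash
python3 -m pendant '[[[0,-8,-1,-0.05,0,0,1],[0,-8,-1,-0.05,0,0,1],[0,-4,0,-0.02,0,0,1],[0,0,0,0,0,0,1],[0,0,0,0,0,0,1]]]'; python3 st.py
python3 - <<'E'
from h import *
cv2.imwrite("pics/sd5.png",cv2.resize(manip.grab_frame("side")[180:330,200:400,::-1],None,fx=4,fy=4,interpolation=cv2.INTER_CUBIC))
cv2.imwrite("pics/sc5.png",cv2.resize(manip.grab_frame("scene")[200:350,230:430,::-1],None,fx=4,fy=4,interpolation=cv2.INTER_CUBIC))
E
```

```text
clock: 4.25
tcp_pos: [0.4842, -0.0302, 0.0387]
orientation: [-0.942, 1.571, -0.634]
ft_force: [-0.0, -0.6, 0.0]
grip_width: 0.005
t 4.25 radial -0.16315362321866497 behind 0.022311967835961836 yaw deg 17.662934471477584 [ 0.4842 -0.0302  0.0387] [-0.  -0.6  0. ]
```

View pics/sd5.png

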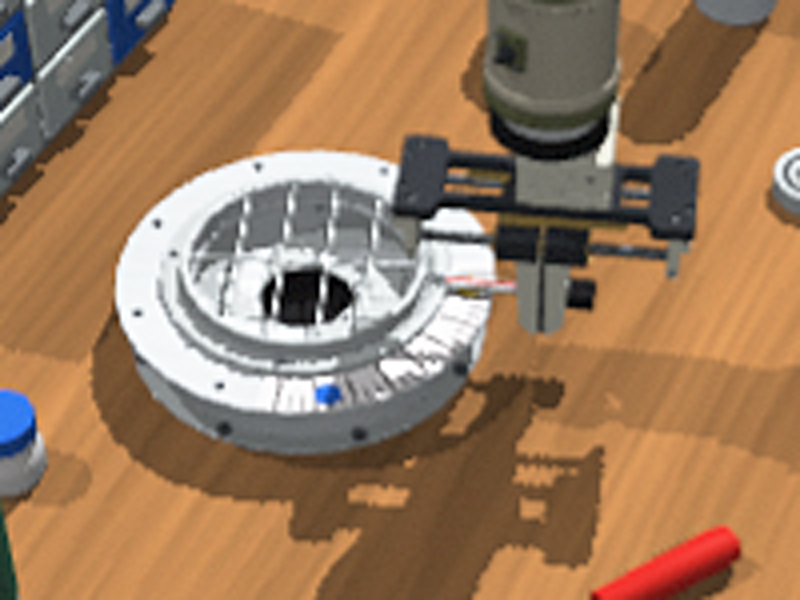

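View pics/sc5.png

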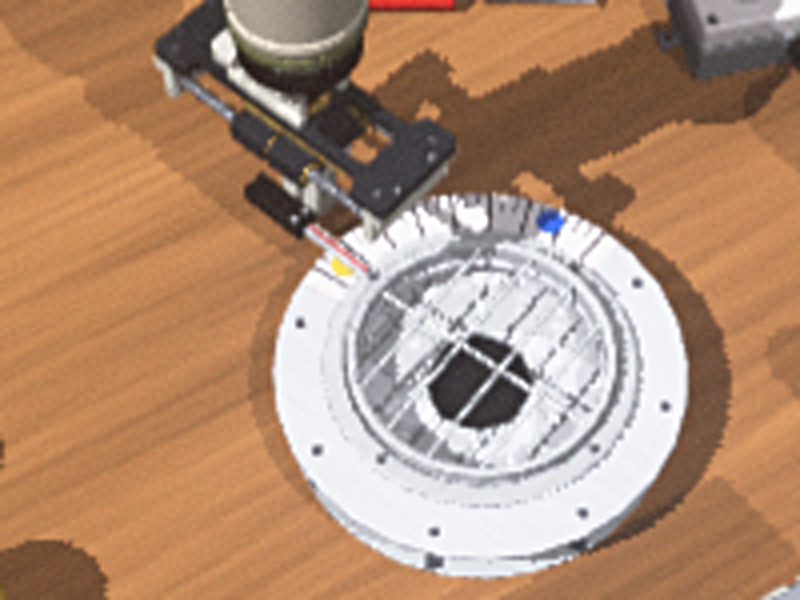

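Run:
```python
from lev import *
f=lambda u,o:(u[0]/4+o[0]-.4,u[1]/4+o[1]-.4)
lever("scene",[f(u,(230,200)) for u in((311,229),(368,273))])
lever("side",[f(u,(200,180)) for u in((514,287),(446,281))])
```

```text
scene [ 0.5063 -0.0411] 0.1454 195.58
scene [ 0.5535 -0.027 ] 0.0962 195.03
dot perp to line mm -5.096692837565663
side [ 0.5083 -0.0392] 0.143 195.08
side [ 0.5517 -0.0256] 0.0976 194.0
dot perp to line mm -6.707189999219525
```

```bash
python3 -m pendant '[[[0,-3,0,-0.01,0,0,1],[0,-2,0,-0.01,0,0,1],[0,0,0,0,0,0,1],[0,0,0,0,0,0,1],[0,15,0,0,0,0,1],[0,20,0,0,0,0,1],[-40,20,0,0,0,0,1],[-45,20,50,0,0,0,1],[-45,0,50,0,0,0,1],[0,0,0,0,0,0,1]]]'; python3 st.py
python3 - <<'E'
from h import *
manip.get_calibration("wrist")
for n in ("side","scene","wrist"):
    cv2.imwrite(f"pics/{n}6.png",manip.grab_frame(n)[:,:,::-1])
E
```

```text
clock: 5.35
tcp_pos: [0.5391, 0.0568, 0.1487]
orientation: [-0.059, 1.559, 0.272]
ft_force: [-0.5, -0.6, -1.3]
grip_width: 0.005
t 5.35 radial -0.08240007311863194 behind 0.0904958919793666 yaw deg 18.96696327551989 [0.5391 0.0568 0.1487] [-0.5 -0.6 -1.3]
```

View pics/wrist6.png

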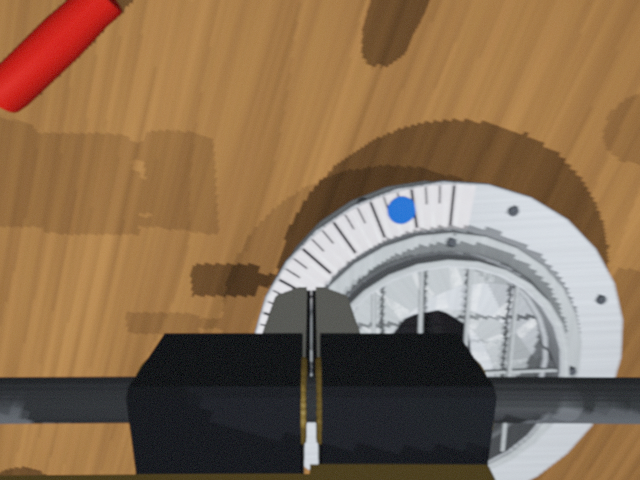

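```bash
python3 -m pendant '[[[-30,0,0,0.13,0,0,1],[-40,0,0,0.13,0,0,1],[0,0,0,0.07,0,0,1],[0,-42,10,0,0,0,1],[0,-42,10,0,0,0,1],[0,-42,10,0,0,0,1],[0,-42,10,0,0,0,1],[0,0,0,0,0,0,1],[0,0,0,0,0,0,1]]]'
python3 - <<'E'
from h import *
print(manip.get_calibration("wrist"))
cv2.imwrite(f"pics/wrist7.png",manip.grab_frame("wrist")[:,:,::-1])
for n in ("side","scene"):
    cv2.imwrite(f"pics/{n}7.png",manip.grab_frame(n)[:,:,::-1])
E
```

```text
clock: 6.4
tcp_pos: [0.5704, -0.1154, 0.2125]
orientation: [3.135, 1.568, 3.132]
ft_force: [-1.0, 1.1, -0.1]
grip_width: 0.003
{'K': array([[429.71864996,   0.        , 310.8392675 ],
       [  0.        , 429.71864996, 240.23733983],
       [  0.        ,   0.        ,   1.        ]]), 'D': array([0.01465086, 0.        , 0.        , 0.        , 0.        ]), 'position': array([ 0.57173746, -0.03856323,  0.3783714 ]), 'rotation': array([-0.28025178,  0.00181369, -0.00267696])}
```

View pics/wrist7.png

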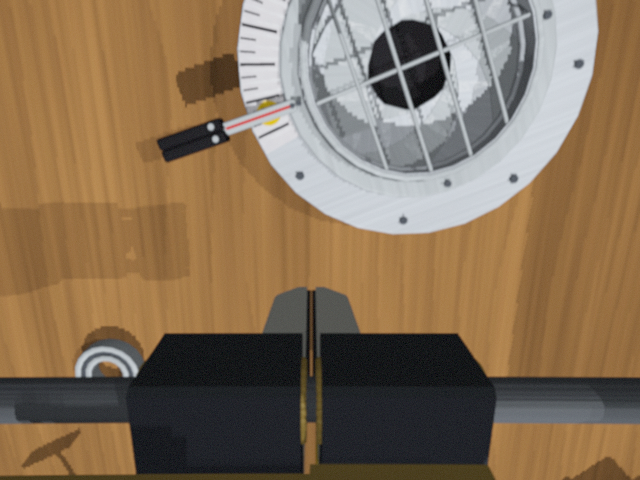

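Here the lever crosses the yellow dot near (270,112), with yellow showing on both sides. I'll zoom in and measure.

Run:
```python
from lev import *
a=cv2.imread("pics/wrist7.png"); cv2.imwrite("pics/z7.png",cv2.resize(a[70:180,150:310],None,fx=5,fy=5,interpolation=cv2.INTER_CUBIC))
rgb=a[:,:,::-1].copy(); c=manip.get_calibration("wrist")
h=cv2.cvtColor(rgb,cv2.COLOR_RGB2HSV)
m=cv2.inRange(h,(22,120,100),(32,255,255)); m[:80]=0;m[140:]=0;m[:,:240]=0;m[:,310:]=0
v,u=np.nonzero(m); print(len(u),u.min(),u.max(),v.min(),v.max())
(cx,cy),r=cv2.minEnclosingCircle(np.c_[u,v].astype(np.float32)); print("dot",cx,cy,r,plane(c,(cx,cy),.047))
m=cv2.inRange(h,(0,60,90),(9,255,255))|cv2.inRange(h,(172,60,90),(180,255,255)); m[:90]=0;m[140:]=0;m[:,:222]=0;m[:,297:]=0
v,u=np.nonzero(m); vx,vy,x0,y0=cv2.fitLine(np.c_[u,v].astype(np.float32),cv2.DIST_HUBER,0,.01,.01).ravel(); print(len(u),vx,vy,x0,y0)
e=[(x0+t*vx,y0+t*vy) for t in(-28,28)]
lever("wrist",e)
P=[plane(c,q,.055)[:2] for q in e]; uu=(P[1]-P[0])/np.linalg.norm(P[1]-P[0]); q=plane(c,(cx,cy),.047)[:2]-P[0]
print("perp mm to currently seen dot",1e3*(uu[0]*q[1]-uu[1]*q[0]), "now dot angle",np.degrees(np.arctan2(*(plane(c,(cx,cy),.047)[:2]-[.6464,-.002])[::-1]))%360)
```

```text
106 258 277 101 124
dot 268.5 112.5 11.597513198852539 [ 0.54052612 -0.03300842  0.047     ]
185 0.9434253 -0.33158514 257.8638 117.06463
wrist [ 0.514  -0.0428] 0.1385 197.14
wrist [ 0.5527 -0.0298] 0.0977 196.53
dot perp to line mm -2.1023756988293227
perp mm to currently seen dot 0.8483804669151638 now dot angle 196.3242927182224
```

View pics/z7.png

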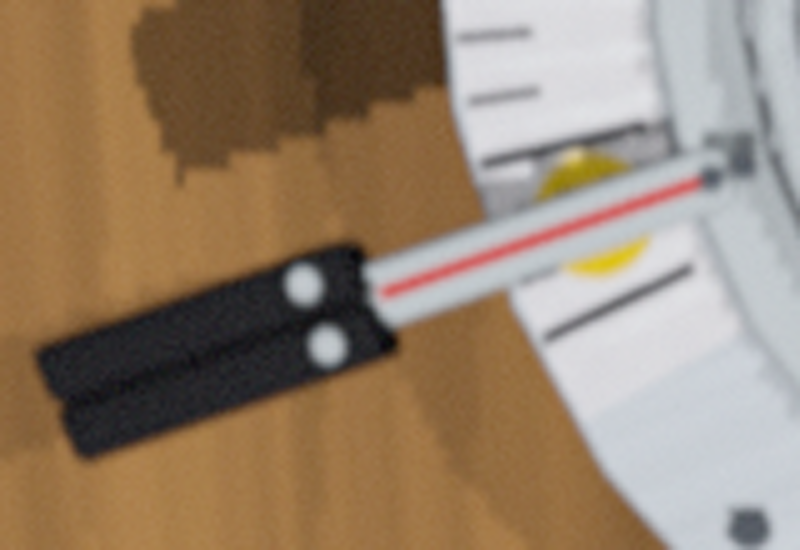

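The lever's red line lies within about 1 mm of the yellow dot's centre, seen from nearly overhead. Next is the button, once I've checked the can's clearance.

```bash
python3 - <<'E'
from h import *
for n,top,bot in(("side",(181,285),(191,342)),("scene",(483,214),(466,266))):
    c=manip.get_calibration(n); print(n,plane(c,top,.21),plane(c,bot,.0))
E
python3 -m pendant '[[[0,20,-31,0,0,0,1],[0,35,-31,0,0,0,1],[0,45,0,0,0,0,1],[0,45,0,0,0,0,1],[0,45,0,0,0,0,1],[0,45,0,0,0,0,1],[0,45,0,0,0,0,1],[0,45,0,0,0,0,1],[0,45,0,0,0,0,1],[0,40,0,0,0,0,1]]]'
python3 -m pendant '[[[0,0,0,0,0,0,1],[0,0,0,0,0,0,1]]]'
python3 - <<'E'
from h import *
c=manip.get_calibration("wrist"); w=manip.grab_frame("wrist")
cv2.imwrite("pics/wrist8.png",w[:,:,::-1])
for k,lo,hi in(("G",(50,120,60),(80,255,255)),("R",(0,170,90),(6,255,255))):
    for b in blobs(w,lo,hi,60): print(k,b,plane(c,b[0],.08).round(4))
E
```

```text
side [0.69107813 0.33534895 0.21      ] [0.70367878 0.33129216 0.        ]
scene [0.70668294 0.32418747 0.21      ] [0.71939355 0.31817239 0.        ]
clock: 7.55
tcp_pos: [0.5083, 0.2995, 0.2141]
orientation: [2.309, 1.57, 2.312]
ft_force: [-0.0, 0.3, 0.0]
grip_width: 0.001
clock: 7.75
tcp_pos: [0.5085, 0.2976, 0.2137]
orientation: [-2.719, 1.57, -2.715]
ft_force: [0.0, -0.7, -0.1]
grip_width: 0.011
G (array([45.3, 63. ]), [30, 48, 32, 31, 783]) [0.338  0.4061 0.08  ]
G (array([313.8, 106.6]), [293, 84, 43, 46, 1502]) [0.511  0.3806 0.08  ]
G (array([577.8, 232. ]), [530, 208, 94, 51, 738]) [0.7011 0.2951 0.08  ]
R (array([ 54.7, 134.5]), [41, 121, 29, 28, 608]) [0.3366 0.3614 0.08  ]
R (array([282.9, 206.9]), [263, 188, 40, 39, 1187]) [0.4895 0.3126 0.08  ]
R (array([118.3, 428.8]), [107, 423, 24, 14, 274]) [0.3514 0.1255 0.08  ]
```

View pics/wrist8.png

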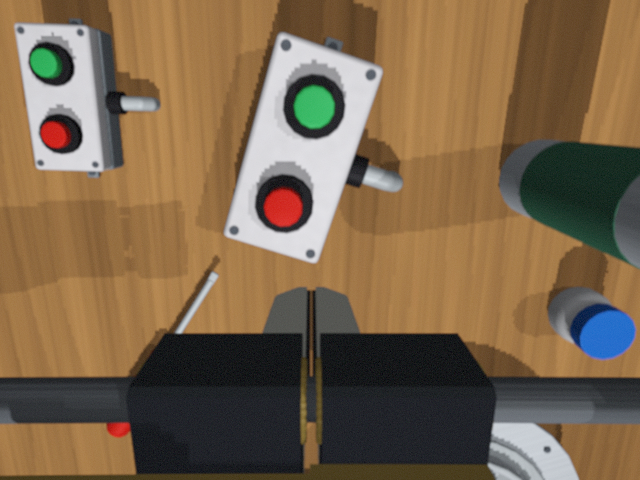

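The green button is at (314,107), which gives (0.511, 0.381). The red one is 71 mm away, so this is the middle-sized box.

```bash
python3 -m pendant '[[[0,42,2,0,0,0,1],[0,42,0,0,0,0,1],[40,0,0,0,0,0,1],[40,0,0,0,0,0,1],[35,0,0,0,0,0,1],[0,0,0,0,0,0,1],[0,0,0,0,0,0,1]]]'
python3 - <<'E'
from h import *
for n in ("side",):
    a=manip.grab_frame(n)[:,:,::-1]
    cv2.imwrite(f"pics/{n}9.png",cv2.resize(a[270:420,180:380],None,fx=4,fy=4,interpolation=cv2.INTER_CUBIC))
E
```

```text
clock: 8.5
tcp_pos: [0.5123, 0.3789, 0.0995]
orientation: [-2.138, 1.569, -2.139]
ft_force: [0.2, -0.3, -0.3]
grip_width: 0.004
```

View pics/side9.png

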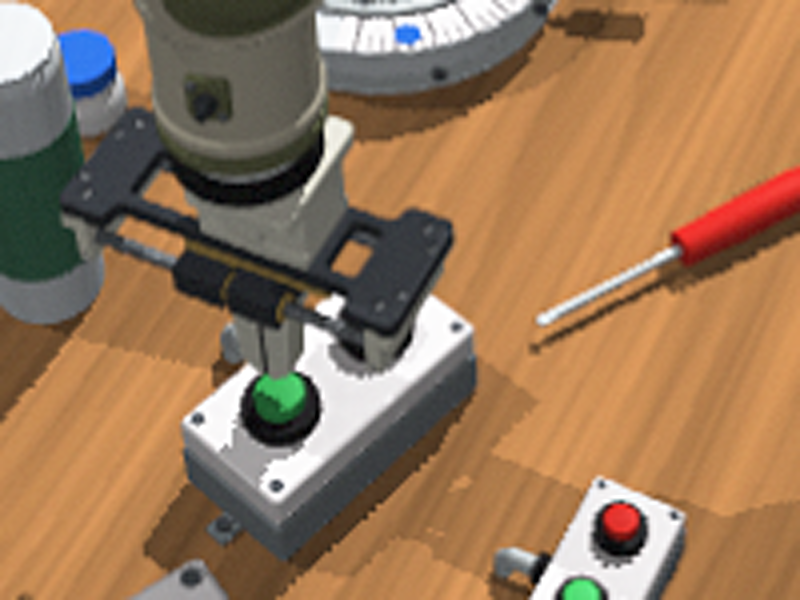

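```bash
python3 -m pendant '[[[12,1,0,0,0,0,1],[6,0,0,0,0,0,1],[4,0,0,0,0,0,1],[3,0,0,0,0,0,1],[0,0,0,0,0,0,1],[0,0,0,0,0,0,1]]]'
```

```text
clock: 9.15
tcp_pos: [0.5124, 0.3811, 0.0746]
orientation: [0.432, 1.57, 0.432]
ft_force: [0.6, -1.0, 5.1]
grip_width: 0.005
```

```bash
python3 -m pendant '[[[1,0,0,0,0,0,1],[0,0,0,0,0,0,1],[0,0,0,0,0,0,1]]]'; python3 -m pendant '[[[-20,0,0,0,0,0,1],[-40,0,0,0,0,0,1],[-40,0,0,0,0,0,1],[-40,0,0,0,0,0,1],[0,-40,0,0,0,0,1],[0,-40,0,0,0,0,1],[0,0,0,0,0,0,1],[0,0,0,0,0,0,1]]]'
python3 - <<'E'
from h import *
a=manip.grab_frame("side")[:,:,::-1]; cv2.imwrite("pics/side10.png",a)
cv2.imwrite("pics/sc10.png",manip.grab_frame("scene")[:,:,::-1])
E
```

```text
clock: 9.45
tcp_pos: [0.5124, 0.3811, 0.0743]
orientation: [0.434, 1.57, 0.434]
ft_force: [-1.5, -2.0, 11.3]
grip_width: 0.003
clock: 10.25
tcp_pos: [0.5122, 0.3002, 0.2133]
orientation: [0.038, 1.571, 0.036]
ft_force: [-0.1, 1.1, -0.4]
grip_width: 0.006
```

View pics/side10.png

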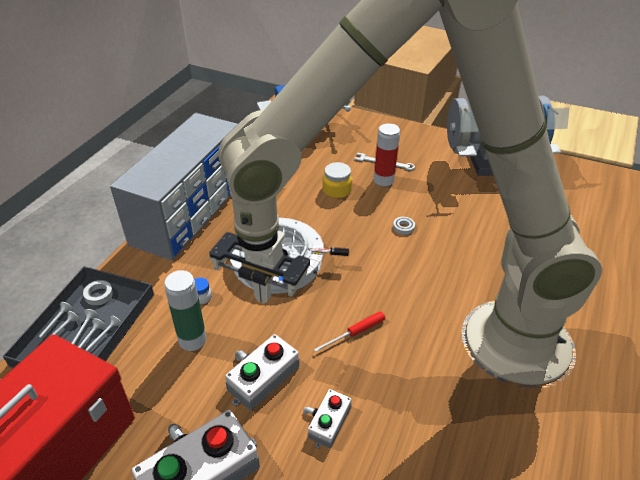

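View pics/sc10.png

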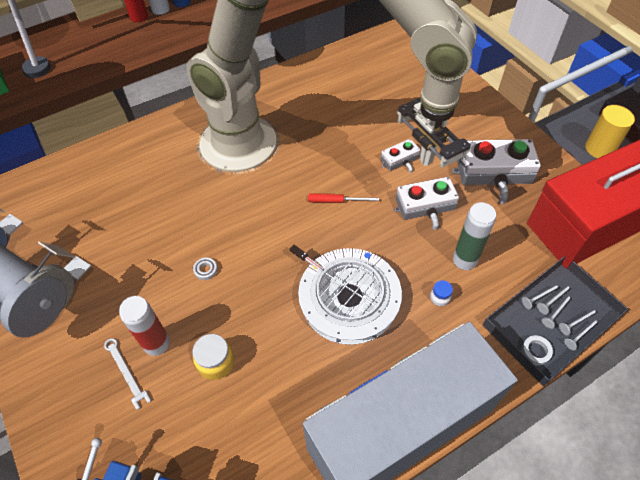

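The scene view shows the lever, grip at (300,252), still over the dot, with the arm clear and the loose things where they were. The green button at (250,370) in the side view is up again.

```bash
python3 -c "
from bench import manip
print(manip.hand_in())"
```

```text
the job is handed in; nothing more can be done
None
```

I turned the damper's lever onto the yellow dot with the closed fingertip, pressed the green button on the middle-sized switch box, and handed the job in at about 10 s. The hand-in gives no verdict.

- **Lever:** I pushed it only on its clockwise side and backed off. From nearly overhead, the wrist camera then put its centre line about 0.8 mm from the dot's centre as seen in that view. Against the dot position I measured before moving anything, the same view gave 2.1 mm. The cameras' dot bearings from the damper's axis differed by up to about 2°, so I trusted the overhead view. Both figures are inside the 5 mm limit.
- **Button:** I pressed until the force rose from 5 N to 11 N, which means it had bottomed out. I then let go; in the last picture it is up, and the wrist force is back to about zero.
- **Everything else:** I left the red button alone. By eye in the last pictures, the loose things are where they were, the lever is still over the dot, and the arm is clear. I did not measure the lever again after pressing the button.

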